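# Click the modelling carriage into its catch and lock it

## Robot

A 6-joint arm with a two-finger parallel gripper is mounted at the origin on the work surface. World frame = base frame: x ahead of the robot, y to its left, z up, the work surface at z = 0. Lengths are in mm, angles in rad, forces in N, time in s.
With the tool pointing down it reaches from about 300 to 775 mm from the base axis. Payload 14.6 kg.
Tool frame: the origin (TCP) lies between the finger pads; the fingertips stand 19 mm ahead of it and the grasp point (between the pads) is the TCP; z points along the fingers, y is the line along which they close (so a half turn about z gives the same grasp; the last joint's range is limited). The gripper opens to 94 mm and grips with 3 to 60 N. Pads are 16 mm wide; open, the fingers measure 119 mm over their backs; the gripper's body (75 mm by 177 mm) begins 78 mm behind the grasp point.
Start: joints at [-1.321, 0.3, 1.521, -0, 1.321, -0.067], TCP at [171.333, -522.623, 224.446] pointing down, gripper open.
Joint ranges: [-3.03, 3.03], [-0.79, 2.21], [0.23, 2.52], [-1.04, 4.18], [0, 3.07], [-2.55, 2.55]. Speed limits (rad/s): [2.22, 2.22, 2.57, 3.14, 3.14, 3.14].

## Interface

Orientations are given as [roll, pitch, yaw] about the fixed x, y, z axes, in that order (R = Rz(yaw) Ry(pitch) Rx(roll)).
In Python, from cell import monitor, imaging, job, find_in, trace gives the robot as it stands. The module is installed in compiled form; this text tells all that it offers.
- The arm moves only by the tool arm_command, never from a script. Its argument "steps" is a list of rows, each a list of 5 numbers: the opening, from 0 (shut) to 1 (fully open), then the shift along the tool's x, y, z in mm, then the turn about the tool's z in degrees. In form: [[gripper, dx, dy, dz, turn], ...]. A call has 1 to 20 rows; each row is the pose to reach, as a shift and turn from the pose commanded when the call began, along the tool's axes at that moment; what a row does not reach only later rows make up. A row lasts 1/8 s, in which the tool goes at most 62.5 mm and 10.7 degrees, less where a joint would pass 70% of its speed; a pose out of reach is approached as far as the arm can. A call with a gripper value outside its range is refused whole. The fingers move at their own pace and stop on an object; "force" is the grip in N (left out, the last holds). Time passes only in rows, so rows that repeat a pose let the fingers close. It gives the time, the measured TCP pose, the force, the opening and the grip force at its end, in the units of the state.
- monitor.read_state(): the state, without advancing time (a new reading comes with each control period).
- imaging.camera(name): name is "scene" or "top" or "wrist"; returns a dict with "img" (400x640x3 uint8, red, green, blue), "mtx" (3x3 intrinsics, pixels), "D" ([k1, k2, p1, p2, k3] as OpenCV has them; the pictures are not rectified), "view" (4x4, takes a point from world to camera coordinates). Camera axes: x right, y down, z forward; pixel columns grow to the right and rows downward; lengths in mm; the calibration is good to about 2 mm. A picture is of the moment at which its call begins. There is no depth.
- job.sign_off(): hands the job in; it is judged then, once.
Trained networks look in a picture, given as the dict that the camera call returned (one of the last four; its "shot" number tells which), for a name from the list of things; names that differ only in an ending like _2 or _b are one class to them, and where a whole thing is asked for, a point or a joint stands for the part that bears it (a point fixed in the world has none). Each returns a list of dicts, best first, with "p" (0 to 1); they miss things now and then, are a little off and sometimes report something else, mostly with a low value. They report only what shows in the picture. A call takes as long as a camera call. They do not tell look-alikes from the thing itself.
- find_in(picture, target): "rect" ([centre column, centre row, width, height] in pixels, round what is visible of it).
- trace(picture, target): "region" (400x640 bool, what is visible of it) and "rect" ([centre column, centre row, width, height] in pixels, round what is visible of it).
The state is a dict: "clock": time; "joints": joint angles; "qd": joint speeds; "effort": joint torques, N m; "eef_pos": TCP position; "eef_rot": TCP orientation; "wrist_force": force on the tool from outside, world axes, zero at the start; "moment": the same for the moment, N m; "finger_gap": finger opening in mm; "finger_force": force on a finger pad.
Only numpy, scipy, OpenCV 4.12 (cv2) and the standard library are available. Lean on these libraries where they do the work, as an engineer would, in place of code of your own. Each camera call takes 0.05 s, during which the arm holds its last target. There are 200 camera calls.

## Task

Gently push the carriage with the freshly made red figure along its rail until it clicks into the catch, so that the catch's roller sits in the notch in the carriage's side; then press the round black lock pad on the catch all the way down. Do not touch the soft figure and leave the other things on the table where they stand.

Things in the scene. Friction and masses are not known exactly. Their poses are not given: they have to be found in the camera images.
- rail: aluminium rail fixed to the table, 40 mm wide, 540 mm long, 17 mm high, lying roughly across in front of the robot. Origin under its middle, on the table; its +y axis runs along it in the direction the carriage must be pushed, +x points away from the robot, z up.
- carriage (a joint): travel of the carriage along the rail's +y, m: 0 to 0.40; at 0 its centre is 200 mm before the rail's middle (-y), so centre = joint - 0.20 in the rail's y. It starts before the catch, joint 0 to 0.07. A plywood block 140 mm long, 100 mm wide, 20 to 55 mm above the table, captive on the rail; drags with about 4 N and stays where it is left.
- push_face (a point): centre of the carriage's flat upright end face on the -y end (the face to push towards +y): face 91 mm wide, from 20 to 55 mm above the table; this point is 37.5 mm up, 70 mm behind the carriage's centre. Above the rail, whose top is at 17 mm.
- notch (a point): middle of the mouth of the V notch in the carriage's robot-side flank (a cut 22 mm wide, 8 mm deep, seen from above), on the carriage's top edge, level along the rail with the carriage's centre.
- catch: steel bracket fixed beside the rail on the robot's side, with a grey block 56 x 50 mm, top 50 mm above the table, and a sprung steel roller (16 mm across) sticking out towards the rail. Origin on the table, level along the rail with the roller; its axes are parallel to the rail's. The carriage is in the catch when the notch's y in this frame is 0.
- roller_line (a point): point above the roller, 55 mm up; along the rail the notch must come level with it. On the way the roller rides up a ramp (push rises to about 10 N, notch 65 to 45 mm short), runs along the flank (about 4 N), then drops into the notch: from about 8 mm short the carriage is drawn in by itself, the push falls to nothing, and it centres within 1 mm. Pushing on out of the notch takes about 12 N.
- lockpad (a joint): how far the lock pad is pressed in, m: 0 up, 0.010 fully down. It needs about 5 N and stays where it is left.
- lockpad_top (a point): centre of the top of the round black lock pad, 34 mm wide, on top of the catch block; 64 mm above the table when up, 54 mm when fully down; it moves straight down.
- figure: red figure with white discs on a round wooden foot (a small stiff turntable) in the middle of the carriage: 64 mm wide foot, 62 mm tall, its top 117 mm above the table. Origin under its foot. Soft: not to be touched.
- small_cone: cream cone figure, loose, 54 mm wide and 60 mm tall, beyond the rail. Origin under it on the table.
- disc_a: loose white disc, 56 mm across, 10 mm thick, beyond the rail. Origin under it on the table.
- disc_b: another such white disc, beyond the rail. Origin under it on the table.
- jar: small glass jar with steel cap, 48 mm wide, 55 mm tall, on the robot's side of the rail. Origin under it on the table.
- spatula: spatula lying at the left of the table. Origin under it, at mid length.
- wrench: wrench lying at the right of the table. Origin under it, at mid length.
- mug: white mug, 80 mm tall, at the far left. Origin under it on the table.
Not all that is in view belongs to the job. Leave any orange look-alike of the catch alone.

How it is judged:
By the outcome, as a careful person would: the job done as asked, in the order asked, and still so for the second after the job is handed in, with the robot touching nothing.
It also fails if it takes over 67 s, if anything falls off the work surface, if the arm or the gripper's body presses on something with over 40 N, if the wrist force passes 120 N, or if a joint passes its speed limit or range.

## Working session

There is one attempt and no reset: what is moved stays moved. The work goes in short steps, Python scripts to look and compute and a tool call to move; the robot and the scene stay as the last step left them, time stands still between calls to the robot, and variables do not carry over. Pictures are saved under pics/ and viewed, at most 10 in all, crops included, and the job is handed in when it is done.

Besides the shell and the picture viewer there is one more tool, called as name(argument=value, ...) on one line, values as JSON. arm_command: Moves the arm, as the interface text tells. Its arguments: {"type":"object","properties":{"steps":{"type":"array","items":{"type":"array","items":{"type":"number"}}},"force":{"type":"number"}},"required":["steps"]}

```bash
mkdir -p pics; cat > h.py <<'E'
import numpy as np, cv2
from cell import monitor, imaging, job, find_in, trace
def proj(c,P):
    P=np.atleast_2d(np.array(P,float)); V=c["view"]
    return cv2.projectPoints(P,cv2.Rodrigues(V[:3,:3])[0],V[:3,3].copy(),c["mtx"],np.array(c["D"],float))[0][:,0]
def back(c,uv,z):
    uv=np.array(uv,float).reshape(-1,1,2)
    n=cv2.undistortPoints(uv,c["mtx"],np.array(c["D"],float))[:,0]
    R=c["view"][:3,:3];t=c["view"][:3,3]; o=-R.T@t
    d=np.c_[n,np.ones(len(n))]@R
    return o+d*((z-o[2])/d[:,2])[:,None]
def save(c,name): cv2.imwrite("pics/"+name,c["img"][:,:,::-1])
E
python3 - <<'E'
from h import *
np.set_printoptions(precision=1,suppress=True)
Z={"rail":17,"carriage":55,"catch":50,"lockpad":64,"notch":55,"figure":90,"jar":27,"push_face":37}
cs={n:imaging.camera(n) for n in("top","scene")}
for n,c in cs.items():
    save(c,n+"0.png"); print(n,"cam at",-c["view"][:3,:3].T@c["view"][:3,3])
    for t,z in Z.items():
        for r in find_in(c,t)[:3]:
            print(n,t,round(r["p"],2),np.array(r["rect"]),back(c,r["rect"][:2],z)[0])
s=monitor.read_state();print(s)
E
```

```text
top cam at [ 362.2   -0.9 1478.5]
top rail 0.92 [306.2 195.1 144.7  34.6] [543.8  67.3  17. ]
top carriage 0.8 [345.1 196.2  39.8  33.4] [535.3 -76.8  55. ]
top catch 0.87 [274.8 210.1  27.2  24.3] [484.1 180.5  50. ]
top catch 0.62 [271.6 246.1  27.7  28.4] [353.1 190.   50. ]
top lockpad 0.56 [273.8 211.5  11.5   9.8] [477.8 182.3  64. ]
top lockpad 0.27 [338.4 159.9  13.8  16.5] [668.5 -52.3  64. ]
top notch 0.88 [347.5 196.1  41.3  31.8] [535.7 -85.6  55. ]
top figure 0.58 [345.2 192.1  13.7  17.7] [545.8 -75.4  90. ]
top jar 0.4 [345.7 224.1  13.6  15.4] [434.7 -80.2  27. ]
top jar 0.24 [196.3 236.7  19.3  64.9] [386.5 473.1  27. ]
top push_face 0.77 [346.5 196.2  38.   31.7] [537.5 -83.   37. ]
top push_face 0.2 [273.3 211.1  25.   21.9] [481.5 187.7  37. ]
scene cam at [1113.9 -711.2  762.5]
scene rail 0.86 [338.2 215.1 132.9  85. ] [558.6  30.6  17. ]
scene carriage 0.79 [312.4 225.6  62.1  50.3] [561.4 -88.2  55. ]
scene catch 0.66 [355.9 182.8  38.4  32.3] [525.8 161.5  50. ]
scene lockpad 0.66 [350.  171.8  11.   11.7] [485.8 183.   64. ]
scene lockpad 0.48 [318.8 156.    8.    7.8] [344.7 194.3  64. ]
scene notch 0.78 [308.2 225.9  60.4  42.9] [553.5 -96.5  55. ]
scene notch 0.29 [314.2 216.   21.7  23. ] [538.  -53.7  55. ]
scene figure 0.76 [315.1 215.9  20.4  22.4] [568.1 -84.4  90. ]
scene figure 0.2 [353.1 182.8  37.1  28. ] [552.4 107.1  90. ]
scene jar 0.78 [282.4 212.3  11.4  20.8] [432.4 -75.   27. ]
scene push_face 0.84 [311.6 224.9  64.2  50.9] [543.6 -71.6  37. ]
{'clock': 0.9, 'joints': array([-1.3,  0.3,  1.5,  0. ,  1.3, -0.1]), 'qd': array([-0., -0., -0.,  0.,  0.,  0.]), 'effort': array([ -0. , -53.2, -35.3,   0.1,   0. ,  -0. ]), 'eef_pos': array([ 171.3, -522.6,  224.5]), 'eef_rot': array([-3.1, -0. ,  0.3]), 'wrist_force': array([0.2, 0.4, 1. ]), 'moment': array([ 0.,  0., -0.]), 'finger_force': 0.0, 'finger_gap': 94.00971120617879}
```

```bash
python3 - <<'E'
from h import *
np.set_printoptions(precision=3,suppress=True)
c=imaging.camera("top"); r=c["img"][140:270,180:400,::-1]
cv2.imwrite("pics/crop.png",cv2.resize(r,(792,468),interpolation=cv2.INTER_CUBIC))
for t,z in (("rail",17),("carriage",55)):
    m=trace(c,t)[0]["region"]; b=cv2.minAreaRect(np.argwhere(m)[:,::-1].astype(np.float32))
    p=back(c,cv2.boxPoints(b),z); print(t,b,p[:,:2],p.mean(0))
for r in trace(c,"lockpad")[:2]:
    print(r["p"],back(c,np.argwhere(r["region"])[:,::-1].mean(0),64))
print(monitor.read_state()["eef_rot"])
E
```

```text
rail ((307.33074951171875, 190.35386657714844), (141.89573669433594, 27.659744262695312), 7.125016689300537) [[ 542.626  335.107]
 [ 647.735  324.937]
 [ 581.036 -208.201]
 [ 477.444 -194.   ]] [562.21   64.461  17.   ]
carriage ((345.1538391113281, 194.7692413330078), (37.954627990722656, 27.535709381103516), 7.125016689300537) [[ 498.858   -1.986]
 [ 599.851  -14.346]
 [ 582.562 -152.533]
 [ 481.958 -139.137]] [540.807 -77.001  55.   ]
0.65 [[422.837 -74.361  64.   ]]
0.41 [[332.423 196.806  64.   ]]
[-3.142 -0.     0.317]
```

View pics/crop.png

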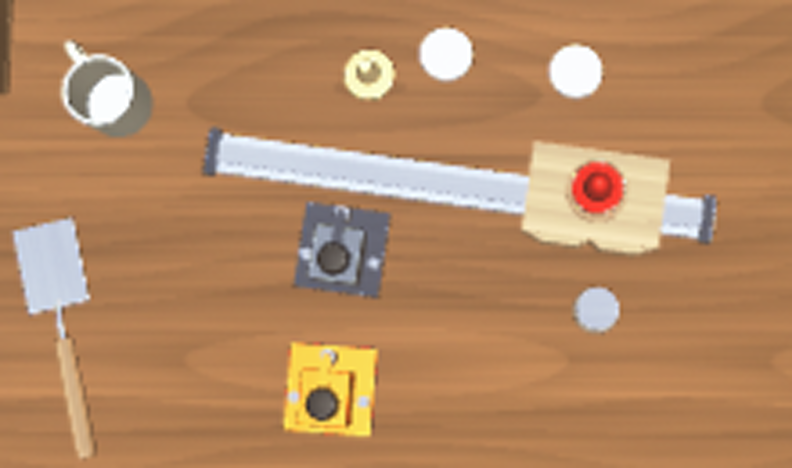

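Top view (crop ×3.6, offset 180,140): the rail is tilted about 7°. The carriage's right-hand (-y) edge runs through crop (669,160)–(660,248), with the notch at (592,243). The real catch is grey, with its roller at (343,212) and pad at (333,258). The orange look-alike is below it, and the jar is at (597,310).

```bash
python3 - <<'E'
from h import *
np.set_printoptions(precision=1,suppress=True)
c=imaging.camera("top")
f=lambda u,v,z: back(c,(180+(u-1.3)/3.6,140+(v-1.3)/3.6),z)[0]
A=f(213,151,17);B=f(707,220,17);print("rail ends",A,B,np.hypot(*(A-B)[:2]),(A+B)/2)
d=(A-B)[:2];d/=np.linalg.norm(d);print("dir",d,np.degrees(np.arctan2(*d[::-1])))
o=((A+B)/2)[:2]; n=np.array([d[1],-d[0]])
for k,p in dict(f1=f(669,160,55),f2=f(660,248,55),f3=f(533,142,55),f4=f(523,233,55),notch=f(592,243,55),fig=f(598,185,110),roller=f(343,212,45),pad=f(333,258,64)).items():
    q=p[:2]-o; print(k,p,"rail x,y",q@n,q@d)
s=monitor.read_state(); R=cv2.Rodrigues(np.zeros(3))[0]
print(s["eef_pos"],s["eef_rot"])
E
```

```text
rail ends [594.9 322.9  17. ] [ 523.  -194.6   17. ] 522.5108212051395 [558.9  64.2  17. ]
dir [0.1 1. ] 82.0943866968294
f1 [ 580.3 -151.7   55. ] rail x,y 50.802588595096935 -210.87070365779286
f2 [ 490.2 -141.7   55. ] rail x,y -39.75449777146406 -213.3851124656298
f3 [598.6 -13.1  55. ] rail x,y 49.93310784553733 -71.06839579858325
f4 [505.2  -3.1  55. ] rail x,y -44.026582259078296 -73.98204656852826
notch [495.1 -73.   55. ] rail x,y -44.33790176009014 -144.60876995679007
fig [547.  -76.3 110. ] rail x,y 7.479028457205389 -140.72886768057342
roller [527.4 181.4  45. ] rail x,y -47.39676091445574 111.81946742233187
pad [478.5 188.3  64. ] rail x,y -96.75800178761729 111.95051566118737
[ 171.3 -522.6  224.5] [3.1 0.  0.3]
```

arm_command(steps=[[0,36,-16,0,-5],[0,73,-33,0,-11],[0,109,-49,0,-16],[0,146,-65,0,-21],[0,182,-82,0,-27],[0,219,-98,0,-32],[0,255,-114,0,-37],[0,292,-131,0,-43],[0,328,-147,0,-48],[0,365,-163,0,-54],[0,401,-180,0,-59],[0,438,-196,0,-64.2],[0,438,-196,0,-64.2],[0,438,-196,0,-64.2]])

```text
clock: 2.9
eef_pos: [526.1, -200.2, 224.3]
eef_rot: [-3.141, 0.0, 1.436]
wrist_force: [0.1, 0.5, -0.4]
finger_gap: 0.0
finger_force: 0.0
```

```bash
python3 - <<'E'
from h import *
np.set_printoptions(precision=3,suppress=True)
c=imaging.camera("wrist");save(c,"w1.png")
s=monitor.read_state();print(s["eef_pos"],s["eef_rot"],s["finger_gap"],s["wrist_force"])
for t,z in (("carriage",55),):
  for r in trace(c,t)[:1]:
    b=cv2.minAreaRect(np.argwhere(r["region"])[:,::-1].astype(np.float32)); print(r["p"],b, back(c,cv2.boxPoints(b),z))
E
```

```text
[ 525.965 -200.515  224.445] [-3.141  0.     1.436] 0.3824550070437691 [-0.246  0.083 -0.313]
0.74 ((318.0, 67.0), (134.0, 106.0), 90.0) [[ 499.294  -14.392   55.   ]
 [ 599.158  -28.039   55.   ]
 [ 587.182 -153.579   55.   ]
 [ 477.026 -138.554   55.   ]]
```

View pics/w1.png

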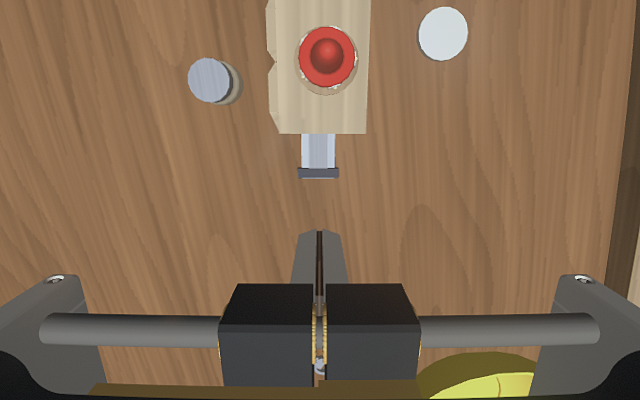

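The wrist view is well aligned. The carriage's face edge is at row 133, columns 279–366, with the rail centre at column 318 and the fingers at column 319. Something yellow shows at (490,380), so I'll check it in the top view before descending.

```bash
python3 - <<'E'
from h import *
np.set_printoptions(precision=1,suppress=True)
c=imaging.camera("wrist")
print(back(c,[(279,133),(366,133),(271,60)],55),back(c,[(318,176),(302,140),(335,140)],17),back(c,(490,370),0),back(c,(490,370),80))
print("tip proj",proj(c,[[526,-200.3,205.4]]))
t=imaging.camera("top");cv2.imwrite("pics/t2.png",cv2.resize(t["img"][130:280,300:500,::-1],(800,600)))
E
```

```text
[[ 491.6 -140.    55. ]
 [ 582.  -152.4   55. ]
 [ 495.8  -68.5   55. ]] [[ 524.6 -199.1   17. ]
 [ 511.9 -153.8   17. ]
 [ 550.3 -159.    17. ]] [[ 751.4 -549.3    0. ]] [[ 706.8 -460.7   80. ]]
tip proj [[319.5 239.7]]
```

View pics/t2.png

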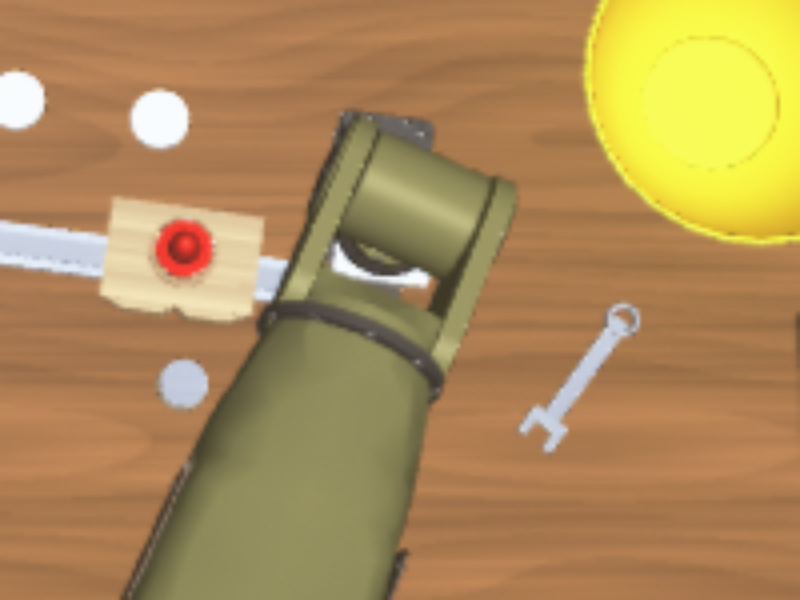

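The top view shows the yellow item is a bowl far off at upper right, clear of the path. The rail is clear behind the carriage, so I'll descend between the face and the rail end.

arm_command(steps=[[0,10,0,20,0],[0,20,0,50,0],[0,20,0,80,0],[0,20,0,110,0],[0,20,0,135,0],[0,20,0,155,0],[0,20,0,168,0],[0,20,0,175,0],[0,20,0,175,0],[0,26,0,175,0],[0,31,0,175,0],[0,35,0,175,0],[0,38,0,175,0],[0,40,0,175,0],[0,42,0,175,0],[0,44,0,175,0]])

```text
clock: 5.1
eef_pos: [532.4, -156.2, 49.4]
eef_rot: [-3.142, -0.0, 1.437]
wrist_force: [-0.5, -0.4, -1.2]
finger_gap: 0.3
finger_force: 0.0
```

```bash
python3 - <<'E'
from h import *
np.set_printoptions(precision=1,suppress=True)
s=monitor.read_state();print(s["eef_pos"],s["eef_rot"],s["finger_gap"],s["wrist_force"])
c=imaging.camera("wrist");save(c,"w2.png")
print(proj(c,[[532,-156.4,30]]))
E
```

```text
[ 532.4 -156.2   49.4] [-3.1 -0.   1.4] 0.3167754133697866 [-0.5 -0.4 -1.2]
[[319.  240.3]]
```

View pics/w2.png

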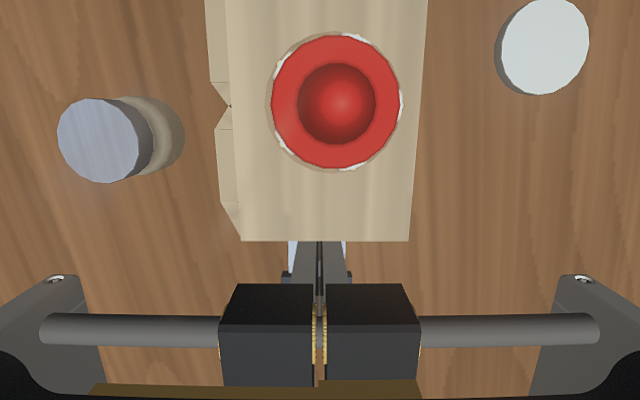

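The fingers are just behind the face at row 241, centred to within a few mm, and the figure is well clear of the gripper. Pushing gently.

arm_command(steps=[[0,2,0,0,0],[0,4,0,0,0],[0,7,0,0,0],[0,11,0,0,0],[0,16,0,0,0],[0,22,0,0,0],[0,29,0,0,0],[0,36,0,0,0],[0,43,0,0,0],[0,50,0,0,0],[0,57,0,0,0],[0,64,0,0,0],[0,71,0,0,0],[0,78,0,0,0],[0,85,0,0,0],[0,92,0,0,0],[0,98,0,0,0],[0,103,0,0,0],[0,107,0,0,0],[0,110,0,0,0]])

```text
clock: 7.65
eef_pos: [547.2, -46.9, 49.5]
eef_rot: [3.141, -0.0, 1.438]
wrist_force: [2.2, -4.4, -2.1]
finger_gap: 0.5
finger_force: 2.2
```

```bash
cat > look.py <<'E'
from h import *
import sys
np.set_printoptions(precision=1,suppress=True)
s=monitor.read_state();print(s["clock"],s["eef_pos"],s["eef_rot"],s["finger_gap"],s["wrist_force"])
for n in("wrist","top"):
    c=imaging.camera(n)
    r=c["img"] if n=="wrist" else cv2.resize(c["img"][150:250,240:400],(800,500),interpolation=cv2.INTER_CUBIC)
    cv2.imwrite("pics/%s_%s.png"%(sys.argv[1],n),r[:,:,::-1])
E
python3 look.py a
```

```text
7.65 [547.2 -46.9  49.5] [ 3.1 -0.   1.4] 0.4522013597751619 [ 2.2 -4.4 -2.1]
```

View pics/a_wrist.png

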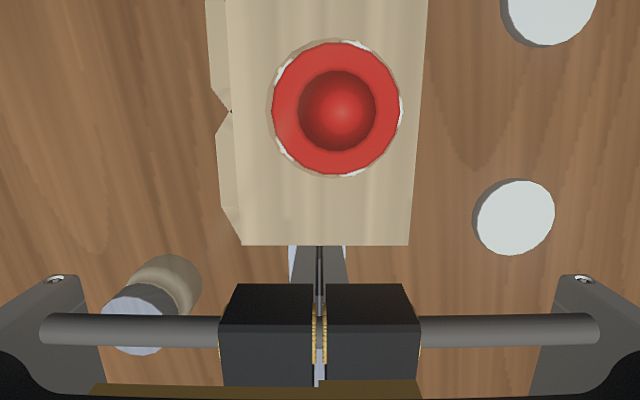

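Contact is made with a steady push of about 4.4 N. The carriage stays square with its notch at (230,111), and the discs and jar are clear.

arm_command(steps=[[0,2,0,0,0],[0,5,0,0,0],[0,9,0,0,0],[0,14,0,0,0],[0,20,0,0,0],[0,26,0,0,0],[0,32,0,0,0],[0,38,0,0,0],[0,44,0,0,0],[0,50,0,0,0],[0,56,0,0,0],[0,61,0,0,0],[0,65,0,0,0],[0,68,0,0,0],[0,70,0,0,0]])

```text
clock: 9.62
eef_pos: [556.4, 22.2, 49.5]
eef_rot: [3.141, -0.0, 1.437]
wrist_force: [0.9, -4.5, 0.7]
finger_gap: 0.3
finger_force: 2.1
```

```bash
python3 look.py b; python3 - <<'E'
from h import *
c=imaging.camera("wrist"); print(back(c,(230,111),55))
for z in (40,45): print(back(c,(230,20),z))
E
```

```text
9.625 [556.4  22.2  49.5] [ 3.1 -0.   1.4] 0.31765388229517433 [ 0.9 -4.5  0.7]
[[523.75738208 106.19839568  55.        ]]
[[528.55672219 149.99460971  40.        ]]
[[529.67246333 148.55811975  45.        ]]
```

View pics/b_wrist.png

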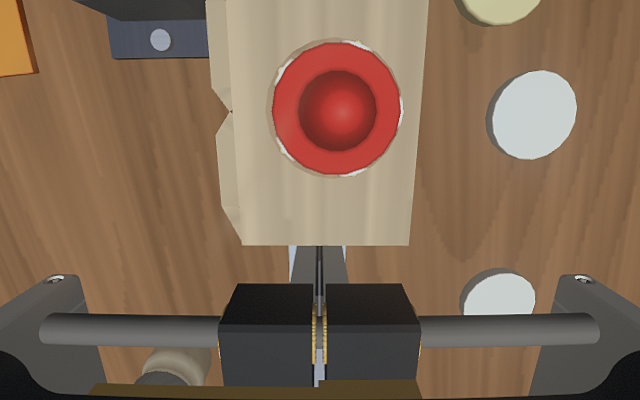

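The catch plate is now at upper left (160,30), and about 75 mm remains. I'll push more slowly up the ramp and along the flank.

arm_command(steps=[[0,2,0,0,0],[0,5,0,0,0],[0,8,0,0,0],[0,11,0,0,0],[0,14,0,0,0],[0,17,0,0,0],[0,20,0,0,0],[0,23,0,0,0],[0,26,0,0,0],[0,29,0,0,0],[0,32,0,0,0],[0,35,0,0,0],[0,38,0,0,0],[0,41,0,0,0],[0,44,0,0,0],[0,47,0,0,0],[0,50,0,0,0],[0,52,0,0,0],[0,54,0,0,0],[0,55,0,0,0]])

```text
clock: 12.28
eef_pos: [563.7, 76.7, 49.4]
eef_rot: [3.141, 0.0, 1.437]
wrist_force: [1.4, -5.6, -0.1]
finger_gap: 0.7
finger_force: 2.6
```

```bash
python3 look.py c; python3 - <<'E'
from h import *
c=imaging.camera("wrist"); print(back(c,(230,111),55))
E
```

```text
12.275 [563.7  76.7  49.4] [3.1 0.  1.4] 0.7226422624375771 [ 1.4 -5.6 -0.1]
[[531.11187203 160.59942036  55.        ]]
```

View pics/c_wrist.png

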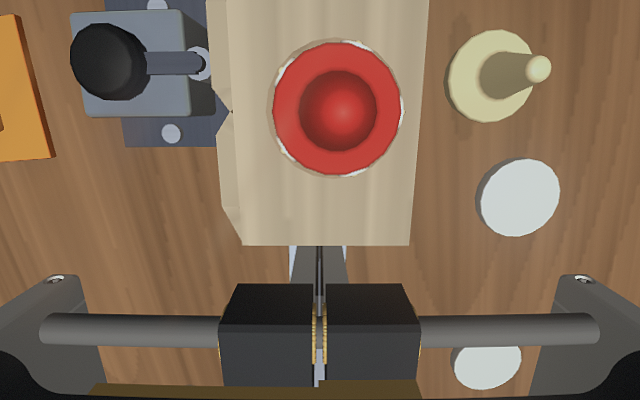

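The roller is at (200,63) and the notch at (230,111), leaving about 20 mm. I'll creep from here and watch the force.

arm_command(steps=[[0,1.5,0,0,0],[0,3,0,0,0],[0,4.5,0,0,0],[0,6,0,0,0],[0,7,0,0,0],[0,8,0,0,0],[0,9,0,0,0],[0,10,0,0,0]])

```text
clock: 13.42
eef_pos: [565.0, 86.5, 49.4]
eef_rot: [3.142, 0.0, 1.437]
wrist_force: [2.0, -4.2, -1.7]
finger_gap: 0.5
finger_force: 2.0
```

```bash
cat > m.py <<'E'
from h import *
np.set_printoptions(precision=1,suppress=True)
s=monitor.read_state();c=imaging.camera("wrist");t=imaging.camera("top")
print(s["clock"],s["eef_pos"],s["wrist_force"])
g=cv2.cvtColor(c["img"],cv2.COLOR_RGB2GRAY)
# carriage rear edge row: gradient along columns 350-400
p=g[180:300,350:400].mean(1); d=np.abs(np.diff(p)); print("edge row",180+d.argmax(), back(c,(375,180+d.argmax()),55))
cv2.imwrite("pics/m%.2f.png"%s["clock"],c["img"][:,:,::-1])
E
python3 m.py; python3 - <<'E'
from h import *
c=imaging.camera("wrist"); print(back(c,(230,111),55))
E
```

```text
13.425 [565.   86.5  49.4] [ 2.  -4.2 -1.7]
edge row 245 [[596.1  90.3  55. ]]
[[532.37402055 170.49366848  55.        ]]
```

arm_command(steps=[[0,0.7,0,0,0],[0,1.4,0,0,0],[0,2,0,0,0],[0,2,0,0,0]])

```text
clock: 14.08
eef_pos: [565.1, 88.8, 49.5]
eef_rot: [-3.141, -0.0, 1.437]
wrist_force: [0.2, 0.8, -0.8]
finger_gap: 0.5
finger_force: 0.0
```

```bash
python3 m.py
```

```text
14.075 [565.1  88.8  49.5] [ 0.2  0.8 -0.8]
edge row 245 [[596.3  92.6  55. ]]
```

arm_command(steps=[[0,0.7,0,0,0],[0,1.4,0,0,0],[0,2,0,0,0],[0,2,0,0,0]])

```text
clock: 14.68
eef_pos: [565.5, 90.5, 49.4]
eef_rot: [3.142, -0.0, 1.437]
wrist_force: [0.0, -0.7, 0.8]
finger_gap: 0.4
finger_force: 0.0
```

```bash
python3 m.py
```

```text
14.675 [565.5  90.5  49.4] [ 0.  -0.7  0.8]
edge row 282 [[594.7  71.5  55. ]]
```

```bash
ls pics | grep ^m; cp pics/m14.67.png pics/d.png 2>/dev/null || cp pics/m14.68.png pics/d.png
```

```text
m13.43.png
m14.07.png
m14.68.png
```

View pics/d.png

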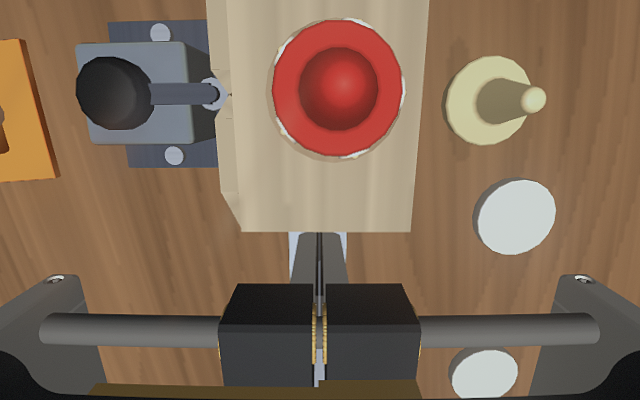

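It has clicked in: the roller (215,94) sits in the notch (230,94), and the carriage has pulled ahead of the fingers (face row 232, force 0). Next I back off, rise and go round to the pad, staying away from the figure.

arm_command(steps=[[0,-8,0,0,0],[0,-20,0,0,0],[0,-35,0,0,0],[0,-40,0,-15,0],[0,-40,0,-40,0],[0,-40,0,-70,0],[0,-40,0,-100,0],[0,-40,0,-120,0],[0,-40,-20,-120,0],[0,-40,-45,-120,0],[0,-40,-70,-120,0],[0,-30,-90,-120,0],[0,-10,-99,-120,0],[0,5,-99,-120,0],[0,5,-99,-120,0],[0,5,-99,-120,0]])

```text
clock: 16.77
eef_pos: [468.2, 108.2, 169.5]
eef_rot: [-3.142, 0.0, 1.437]
wrist_force: [-0.2, 0.1, 0.7]
finger_gap: 0.4
finger_force: 0.0
```

```bash
python3 look.py e; python3 - <<'E'
from h import *
np.set_printoptions(precision=1,suppress=True)
c=imaging.camera("wrist")
for r in trace(c,"lockpad")[:2]+find_in(c,"lockpad")[:2]: print(r["p"],np.array(r["rect"]),back(c,r["rect"][:2],64))
print(proj(c,[[478.5,188.3,64]]))
E
```

```text
16.775 [468.2 108.2 169.5] [-3.1  0.   1.4] 0.4036056632546415 [-0.2  0.1  0.7]
0.6 [320.3 104.9  39.   36.7] [[480.1 190.1  64. ]]
0.59 [148.8 118.6  34.5  38.4] [[335.3 199.5  64. ]]
0.97 [150.3 119.5  37.8  35.9] [[336.3 198.6  64. ]]
0.61 [319.5 106.8  38.4  40.1] [[479.2 188.7  64. ]]
[[318.7 107.4]]
```

View pics/e_wrist.png

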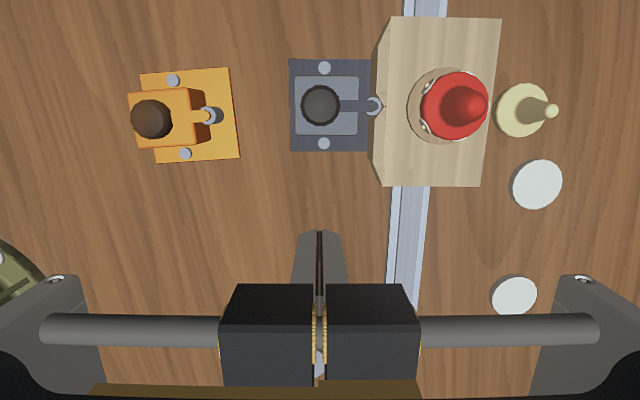

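The pad is at (320,105) in the wrist view, which puts it at about (479.3, 189). The roller is still in the notch, and the orange look-alike is off to the left. Moving over and pressing.

arm_command(steps=[[0,15,0,0,0],[0,40,0,0,0],[0,65,0,0,0],[0,81.5,0,0,0],[0,81.5,0,15,0],[0,81.5,0,40,0],[0,81.5,0,62,0],[0,81.5,0,75,0],[0,81.5,0,81,0],[0,81.5,0,84,0],[0,81.5,0,86,0],[0,81.5,0,88,0],[0,81.5,0,90,0],[0,81.5,0,92,0],[0,81.5,0,93,0],[0,81.5,0,94,0],[0,81.5,0,94,0]])

```text
clock: 19.15
eef_pos: [479.0, 189.4, 75.5]
eef_rot: [3.141, -0.0, 1.437]
wrist_force: [1.5, -0.4, 3.0]
finger_gap: 0.3
finger_force: 1.3
```

arm_command(steps=[[0,0,0,0.7,0],[0,0,0,1.4,0],[0,0,0,2,0],[0,0,0,2,0]])

```text
clock: 19.65
eef_pos: [478.9, 189.4, 73.4]
eef_rot: [3.141, -0.0, 1.437]
wrist_force: [2.1, 0.6, 3.4]
finger_gap: 0.4
finger_force: 1.6
```

arm_command(steps=[[0,0,0,0.5,0],[0,0,0,1,0],[0,0,0,1,0]])

```text
clock: 20.02
eef_pos: [479.0, 189.4, 72.8]
eef_rot: [3.141, -0.0, 1.437]
wrist_force: [0.2, 0.6, 7.1]
finger_gap: 0.5
finger_force: 4.0
```

arm_command(steps=[[0,0,0,0.5,0],[0,0,0,1,0],[0,0,0,1,0]])

```text
clock: 20.4
eef_pos: [479.1, 189.4, 72.5]
eef_rot: [3.141, -0.0, 1.437]
wrist_force: [-2.6, -1.7, 17.3]
finger_gap: 0.7
finger_force: 8.9
```

The force rose to 17 N with hardly any travel, so the pad is at its stop. Retreating straight up and back.

arm_command(steps=[[0,0,0,-5,0],[0,0,0,-20,0],[0,0,0,-45,0],[0,0,0,-70,0],[0,0,0,-96,0],[0,-25,0,-98,0],[0,-55,0,-98,0],[0,-81.5,0,-98,0],[0,-81.5,0,-98,0],[0,-81.5,0,-98,0]])

```text
clock: 21.65
eef_pos: [468.1, 109.1, 169.8]
eef_rot: [3.141, -0.0, 1.437]
wrist_force: [-0.1, 0.2, -0.9]
finger_gap: 0.3
finger_force: 0.0
```

```bash
python3 look.py f; python3 - <<'E'
import cv2,numpy as np
a,b=[cv2.imread(f"pics/{k}_wrist.png")[40:200,270:570] for k in "ef"]
cv2.imwrite("pics/ef.png",cv2.resize(np.hstack([a,b]),(798,213),interpolation=cv2.INTER_CUBIC))
E
```

```text
21.65 [468.1 109.1 169.8] [ 3.1 -0.   1.4] 0.2725948809091713 [-0.1  0.2 -0.9]
```

View pics/ef.png

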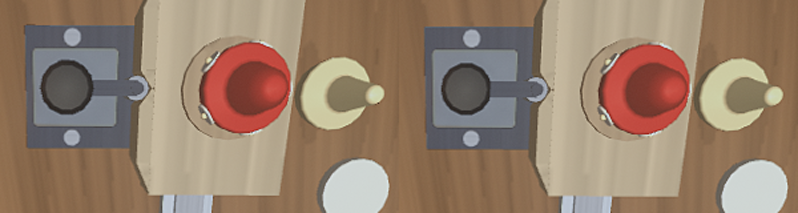

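Before and after side by side: the pad is lower (it looks smaller), the roller is still in the notch, and the figure and other things haven't moved.

```bash
python3 -c "
from cell import job
print(job.sign_off())"
```

```text
the job is handed in; nothing more can be done
None
```

The carriage is clicked into the catch with the roller in the notch, and the lock pad is pressed down to its stop. The figure was not touched, nothing else was moved, and the job was handed in at about 22 s.

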